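Present the brazed tee to the inspection camera

TASK

Three freshly brazed fittings stand on the pins of the brazing turntable: lift off the tee, the one with a single side branch, straight up off its pin, and leave the other fittings, the loose sleeves and the things on the bench as they are. Hold it up in front of the inspection camera for its braze to be checked: tube upright, branch pointing straight into the lens and centred on it, the branch's open end 12 cm from the glass, without touching the camera. Finish while holding it there, still and firmly in the gripper; do not put it down or let go.

Things in the scene. Friction and masses are not known exactly. Their poses are not given: they have to be found in the camera images.
- tee: Brazed steel tee upright over a hearth pin: run tube 90 mm tall, 30 mm outside, 23 mm inside, open both ends, with ONE side branch 22 mm thick, brass braze bead at its root. Origin: centre of the run's underside; z up the run, x along the branch to its open end. Branch axis 38 mm above the origin, open end 55 mm from the run's axis. The run above 49 mm is plain, free to grip. 0.18-0.37 kg.
- branch_mouth (a point): centre of the open end of the tee's branch (55 mm along x and 38 mm along z from the tee's origin)
- lens (a point): Centre of the inspection camera's front glass. Its x points from the glass back into the camera, which looks level along -x; z up. Black lens barrel 38 mm thick, 72 mm ring light round it just behind the glass, 46 mm square housing behind. Clamped on a column; the glass is 205 to 275 mm above the bench, different each time.
- cam_stand: The camera's stand, with camera, fixed on the bench to the right of the hearth: grey base plate 170 x 130 mm, steel column 24 mm thick, 355 mm tall, 150 mm behind the glass. Origin: on the bench, 75 mm behind the lens glass; the camera looks along its -x.
- hearth: Round brazing turntable, dark steel plate 360 mm across on a blue pedestal; does not turn by hand. Origin: on the bench under its centre; plate top 90 mm up. In its middle a firebrick 56 mm across, 42 mm high. Three steel locating pins (18 mm thick, 25 mm tall) 95 mm from the centre, 120 degrees apart, one along its x; a fitting stands on the plate over each and lifts straight off.
- cross: brazed steel cross on another locating pin: same run tube (90 mm tall, 30 mm diameter) but TWO branches in line, open ends 55 mm either side. Origin: centre of its underside; branches along x and -x. Leave it alone.
- coupling: brazed straight steel coupling on another locating pin: same run tube (90 mm tall, 30 mm diameter) with a steel socket band 37 mm across round its middle and no branch. Origin: centre of its underside. Leave it alone.
- flux_jar: white plastic jar, 64 mm across, 75 mm tall, loose on the bench to the left of the hearth. Origin: centre of its underside. Leave it alone.
- wire_brush: wooden wire brush about 250 mm long, 36 mm tall, lying loose on its back, bristles up, on the bench between robot, hearth and camera. Origin: under its middle, on the bench; x along it. Leave it alone.
- sleeve0: short plain steel sleeve, 28 mm across, 22 mm tall, standing loose on the hearth near its rim. Origin: centre of its underside. Leave it alone.
- sleeve1: short plain steel sleeve, 28 mm across, 22 mm tall, standing loose on the hearth near its rim. Origin: centre of its underside. Leave it alone.
- sleeve2: short plain steel sleeve, 28 mm across, 22 mm tall, standing loose on the hearth near its rim. Origin: centre of its underside. Leave it alone.
- sleeve3: short plain steel sleeve, 28 mm across, 22 mm tall, standing loose on the hearth near its rim. Origin: centre of its underside. Leave it alone.
- sleeve4: short plain steel sleeve, 28 mm across, 22 mm tall, standing loose on the hearth near its rim. Origin: centre of its underside. Leave it alone.
Mind the look-alikes: they are no part of the job. Leave any blue or pink look-alike of the tee alone.

How it is judged:
On the way:
1. the tee is lifted upright clear above its pin, in the gripper (z of tee in the frame of hearth above 0.12 m and angle between tee's own z axis and vertical below 0.35 rad and contact force between the fingers and tee above 1 N), for 0.1 s.
At the end, for the whole second after the job is handed in: The tee is held still in the fingers, touching neither hearth nor camera; its branch's open end is 120 mm (+-25) in front of the lens glass and within 15 mm of the lens axis, the branch points at the lens within 0.17 rad and the tube is upright within 0.14 rad (x of branch_mouth in the frame of lens between -0.145 and -0.095 m and y of branch_mouth in the frame of lens between -0.015 and 0.015 m and z of branch_mouth in the frame of lens between -0.015 and 0.015 m and x of tee in the frame of lens below -0.14 m and angle between the x axis of tee and the x axis of lens, either way round below 0.17 rad and angle between tee's own z axis and vertical below 0.14 rad and contact force between the fingers and tee above 1.5 N and height (world z) of tee above 0.14 m and contact force between tee and hearth below 0.1 N and contact force between tee and cam_stand below 0.1 N and linear speed of tee below 0.02 m/s and angular speed of tee below 0.15 rad/s); the arm keeps its last pose, push and grip.
It fails at once if another fitting or a sleeve on the hearth is shifted by more than 20 mm or tipped over (distance of any of cross, coupling, sleeve0, sleeve1, sleeve2, sleeve3, sleeve4 from where it was at the start of the episode above 0.02 m or angle between any of cross, coupling, sleeve0, sleeve1, sleeve2, sleeve3, sleeve4's own z axis and vertical above 0.4 rad).
It fails at once if the flux jar or the wire brush is shifted by more than 30 mm (distance of any of flux_jar, wire_brush from where it was at the start of the episode above 0.03 m).
It fails at once if the camera or its stand is struck (over 2 N) (contact force between cam_stand and the arm above 2 N or contact force between cam_stand and the fingers above 2 N or contact force between cam_stand and tee above 2 N).
It also fails if it takes over 34 s, if anything falls off the work surface, if the arm or the gripper's body presses on something with over 40 N, if the wrist force passes 120 N, or if a joint passes its speed limit or range.

ROBOT

A 7-joint arm with a two-finger parallel gripper is mounted at the origin on the work surface. World frame = base frame: x ahead of the robot, y to its left, z up, the work surface at z = 0. Lengths are in m, angles in rad, forces in N, time in s.
With the tool pointing down it reaches from about 0.4 to 0.85 m from the base axis. Payload 10.4 kg.
Tool frame: the origin (TCP) lies at the very end of the fingers, on their centre line; the grasp point (between the pads) lies 19 mm behind it; z points along the fingers, y is the line along which they close (so a half turn about z gives the same grasp; the last joint's range is limited). The gripper opens to 87 mm and grips with 3 to 60 N. Pads are 19 mm wide; open, the fingers measure 117 mm over their backs; the gripper's body (75 mm by 190 mm) begins 51 mm behind the grasp point.
Start: joints at [-0.023, 0.332, -0.065, 1.46, 0.022, 1.35, -0.088], TCP at [0.625, 0, 0.223] pointing down, gripper open.
Joint ranges: [-2.6, 2.6], [-0.5, 2.12], [-1.47, 1.34], [0.16, 2.42], [-1.27, 4.41], [0.06, 2.06], [-2.6, 2.6]. Speed limits (rad/s): [2.22, 2.22, 2.79, 2.79, 3.14, 3.14, 3.14].

INTERFACE

Orientations are given as a unit quaternion [x, y, z, w].
In Python, from bench import status, camera, order gives the robot as it stands.
- The arm moves only by the tool jog_arm, never from a script. Its argument "plan" is a list of rows, each a list of 7 numbers: the turn, a rotation vector about the tool's x, y, z in rad, then the shift along the tool's x, y, z in mm, then the opening, from -1 (shut) to 1 (fully open). A call has 1 to 12 rows; each row is the pose to reach, as a shift and turn from the pose commanded when the call began, along the tool's axes at that moment; what a row does not reach only later rows make up. A row lasts 1/10 s, in which the tool goes at most 50 mm and 8.59 degrees, less where a joint would pass 70% of its speed; a pose out of reach is approached as far as the arm can. A call with a gripper value outside its range is refused whole. The fingers move at their own pace and stop on an object; "squeeze" is the grip in N (left out, the last holds). Time passes only in rows, so rows that repeat a pose let the fingers close. It gives the time, the measured TCP pose, the force, the opening and the grip force at its end, in the units of the state.
- status.read_state(): the state, without advancing time (a new reading comes with each control period).
- camera(name): name is "scene" or "side" or "wrist"; returns a dict with "image" (384x512x3 uint8, red, green, blue), "z_map" (384x512 float32, m along the optical axis (not along the pixel's ray), 0 where there is no reading), "fx", "fy", "cx", "cy" (pixels), "world_from_camera" (4x4, takes a point from camera to world coordinates); the wrist camera has in their place "mount" (4x4, takes a point from camera to tool coordinates, whose origin is the TCP and whose axes are the flange's). Camera axes: x right, y down, z forward; pixel columns grow to the right and rows downward; lengths in m; the calibration is good to about 2 mm. A picture is of the moment at which its call begins: read the wrist's pose just before it.
- order.close_job(): hands the job in; it is judged then, once.
The state is a dict: "time": time; "joint_positions": joint angles; "joint_vel": joint speeds; "joint_torque": joint torques, N m; "ee_pos": TCP position; "eef_rot": TCP orientation; "ft_force": force on the tool from outside, world axes, zero at the start; "torque": the same for the moment, N m; "width": finger opening in m; "grip_force": force on a finger pad.
Only numpy, scipy, OpenCV 4.12 (cv2) and the standard library are available. Lean on these libraries where they do the work, as an engineer would, in place of code of your own. Each camera call takes 0.05 s, during which the arm holds its last target. There are 200 camera calls.

## Working session

There is one attempt and no reset: what is moved stays moved. The work goes in short steps, Python scripts to look and compute and a tool call to move; the robot and the scene stay as the last step left them, time stands still between calls to the robot, and variables do not carry over. Pictures are saved under pics/ and viewed, at most 10 in all, crops included, and the job is handed in when it is done.

Besides the shell and the picture viewer there is one more tool, called after ">>>" as name([rows], argument=value, ...), one row to a line, values as JSON. jog_arm: Moves the arm, as the interface text tells. Its arguments: {"type":"object","properties":{"plan":{"type":"array"},"squeeze":{"type":"number"}},"required":["plan"]}

```bash
mkdir -p pics; cat > h.py <<'E'
import numpy as np, cv2, pickle
from bench import status, camera, order
def grab(n):
    s=status.read_state(); c=camera(n); c['state']=s
    pickle.dump(c,open(f'{n}.pkl','wb')); return c
def load(n): return pickle.load(open(f'{n}.pkl','rb'))
def pts(c):
    z=c['z_map']; v,u=np.mgrid[:z.shape[0],:z.shape[1]]
    P=np.stack([(u-c['cx'])/c['fx']*z,(v-c['cy'])/c['fy']*z,z],-1)
    W=c['world_from_camera']; return P@W[:3,:3].T+W[:3,3]
E
python3 - <<'E'
from h import *
a=grab('scene');b=grab('side')
for n,c in(('scene',a),('side',b)):
    cv2.imwrite(f'pics/{n}.png',cv2.resize(c['image'][...,::-1],(800,600)))
    print(n,c['fx'],c['cx'],c['cy'],np.round(c['world_from_camera'],3).tolist())
s=a['state'];print(s)
E
```

```text
scene 455.14538585186835 253.88842436421476 197.83643593821475 [[-0.214, 0.627, -0.749, 1.623], [0.977, 0.151, -0.152, 0.186], [0.018, -0.764, -0.645, 1.089], [0.0, 0.0, 0.0, 1.0]]
side 366.7480380533538 253.51764454085838 195.91114439014663 [[-0.89, -0.29, 0.351, 0.145], [-0.455, 0.528, -0.717, 0.8], [0.023, -0.798, -0.602, 0.833], [0.0, 0.0, 0.0, 1.0]]
{'time': 0.0, 'joint_positions': array([-0.02259227,  0.33289838, -0.06472208,  1.46092986,  0.02161755,
        1.34988358, -0.088518  ]), 'joint_vel': array([-0.0001615 ,  0.0004104 ,  0.00200002, -0.00226929, -0.00029862,
        0.00085752,  0.00171612]), 'joint_torque': array([-1.20520472e-04, -6.23245955e+01,  2.44190963e-02, -3.89891267e+01,
       -6.13984605e-02,  3.97891912e-02,  1.87085252e-04]), 'ee_pos': array([ 6.24621664e-01, -2.79810800e-06,  2.21742912e-01]), 'eef_rot': array([ 7.07099618e-01,  7.07113587e-01, -5.28635840e-04, -4.76066669e-04]), 'ft_force': array([-0.2392488 , -1.46410611,  0.08926575]), 'torque': array([-0.03997904, -0.00747117,  0.06554638]), 'grip_force': 0.0, 'width': 0.08678527756526977}
```

View pics/scene.png

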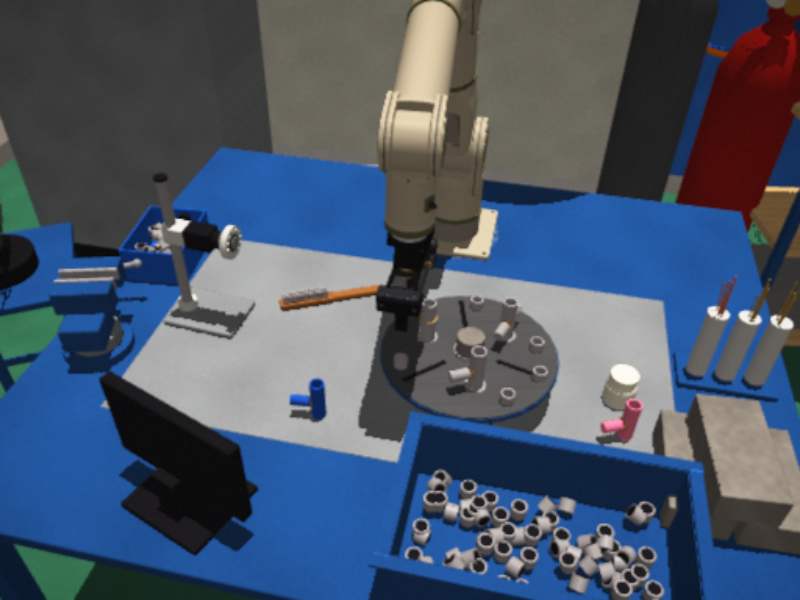

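View pics/side.png

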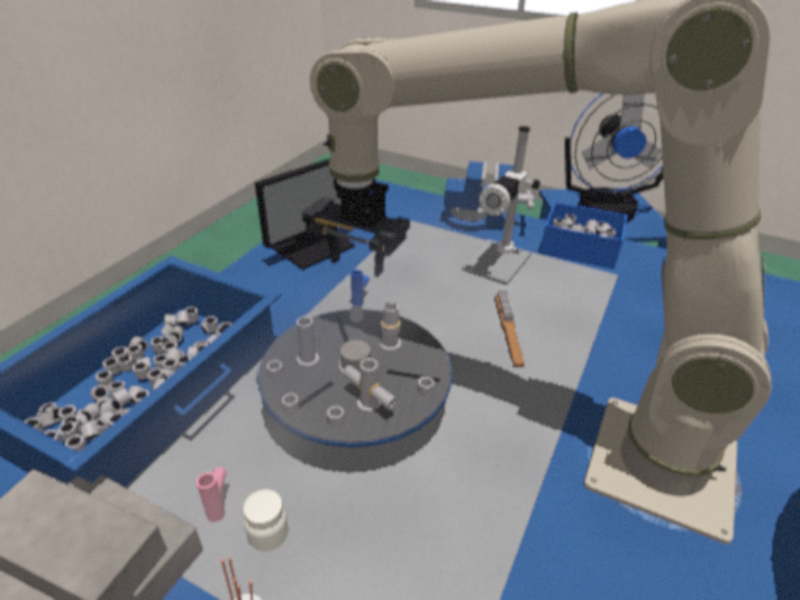

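The scene picture has three candidates:
- A (429,318) seems to be a banded tube with no branch, so the coupling.
- B (507,318) shows branches on both sides in the side view at (370,385), so the cross.
- C (478,370) has one branch, at (459,375), so probably the tee.

The blue (317,398) and pink (630,420) ones are decoys. I'll confirm C in a crop and measure.

```bash
python3 - <<'E'
from h import *
a=load('scene');b=load('side')
A=a['image'][180:280,235:365];B=b['image'][185:285,155:285]
cv2.imwrite('pics/crop.png',np.hstack([cv2.resize(x,(400,308),interpolation=cv2.INTER_CUBIC) for x in(A,B)])[...,::-1])
for n,c in(('scene',a),('side',b)):
    P=pts(c); z=P[...,2]
    # plate
    m=(abs(z-.09)<.006)&(P[...,0]>.3)&(P[...,0]<.9)&(abs(P[...,1])<.4)
    print(n,'plate',np.median(z[m]),[np.round(np.percentile(P[...,i][m],[1,50,99]),3) for i in(0,1)])
    # tube tops
    m=((z>.168)&(z<.19)&(P[...,0]>.4)&(P[...,0]<.85)&(abs(P[...,1])<.25)).astype(np.uint8)
    k,l,st,ce=cv2.connectedComponentsWithStats(m)
    for i in range(1,k):
        if st[i,4]>8: q=P[l==i]; print(' top',ce[i].round(),st[i,4],q.mean(0).round(4),q.min(0).round(3),q.max(0).round(3))
    m=((z>.2)&(z<.4)&(P[...,1]<-.2)&(P[...,0]>.2)&(P[...,0]<.9)).astype(np.uint8)
    k,l,st,ce=cv2.connectedComponentsWithStats(m)
    for i in range(1,k):
        if st[i,4]>30: q=P[l==i]; print(' cam',ce[i].round(),st[i,4],q.mean(0).round(4),q.min(0).round(3),q.max(0).round(3))
E
```

```text
scene plate 0.09188705205116748 [array([0.394, 0.605, 0.805]), array([-0.058,  0.128,  0.343])]
 top [274. 195.] 67 [0.5334 0.0285 0.1767] [0.515 0.015 0.168] [0.548 0.042 0.185]
 top [326. 194.] 73 [0.4921 0.1877 0.1766] [0.474 0.173 0.168] [0.508 0.202 0.187]
 top [305. 226.] 82 [0.6512 0.1435 0.177 ] [0.634 0.13  0.168] [0.666 0.158 0.187]
 cam [123. 145.] 1125 [ 0.4881 -0.4852  0.2511] [ 0.415 -0.56   0.201] [ 0.522 -0.396  0.36 ]
side plate 0.09223277711442585 [array([0.386, 0.548, 0.803]), array([-0.047,  0.161,  0.35 ])]
 top [250. 197.] 86 [0.5338 0.0302 0.1769] [0.519 0.013 0.168] [0.548 0.044 0.186]
 top [195. 207.] 89 [0.651  0.1448 0.1767] [0.636 0.129 0.168] [0.666 0.159 0.185]
 top [236. 234.] 103 [0.4923 0.189  0.1769] [0.478 0.173 0.169] [0.507 0.204 0.184]
 cam [372.   3.] 283 [ 0.7645 -2.4699  0.3299] [ 0.54  -2.509  0.275] [ 0.9   -2.437  0.375]
 cam [382.  69.] 33 [ 0.3981 -1.1216  0.2567] [ 0.359 -1.146  0.201] [ 0.431 -1.089  0.301]
 cam [404.  70.] 318 [ 0.3032 -1.2067  0.2435] [ 0.224 -1.263  0.2  ] [ 0.375 -1.111  0.287]
 cam [325. 114.] 724 [ 0.4764 -0.4734  0.2546] [ 0.419 -0.559  0.2  ] [ 0.523 -0.392  0.359]
```

View pics/crop.png

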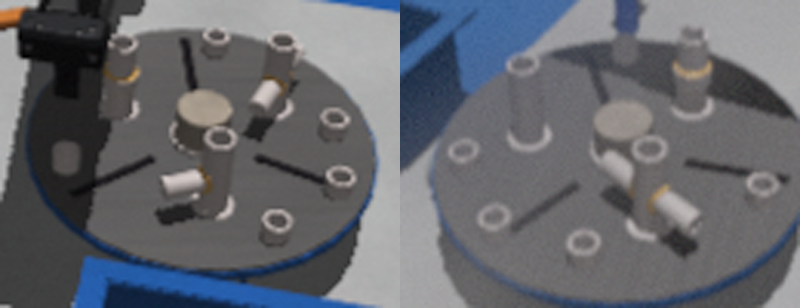

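The crop shows that C (218,165 in the left crop) has exactly one branch and B has two. A is only banded. So C is the tee, at (0.651, 0.144) with its top at about 0.18 m. Next I need the branch azimuth, the lens pose and the obstacles.

```bash
python3 - <<'E'
from h import *
T=np.array([.651,.144])
for n in('scene','side'):
    c=load(n);P=pts(c).reshape(-1,3);I=c['image'].reshape(-1,3)
    d=P[:,:2]-T;r=np.hypot(*d.T)
    m=(P[:,2]>.112)&(P[:,2]<.145)&(r>.02)&(r<.062)
    q=P[m];print(n,'branch',m.sum(),'zmax',q[:,2].max() if m.any() else 0)
    if m.any():
        t=q[q[:,2]>.133];
        print(' top pts',len(t),(t-[.651,.144,0]).mean(0).round(4),'az',np.degrees(np.arctan2(*(t[:,:2]-T).mean(0)[::-1])),'rmax',r[m].max())
    # camera
    m=(P[:,2]>.19)&(P[:,2]<.4)&(abs(P[:,1]+.47)<.1)&(abs(P[:,0]-.48)<.1)
    q=P[m];col=I[m].astype(int)
    k=q[:,2]>.31; print(' column',q[k].mean(0).round(4),q[k].min(0).round(3),q[k].max(0).round(3),k.sum())
    br=col.min(1)>110
    print(' bright',br.sum())
    f=q[(q[:,1]>-.44)]; print(' front part',len(f),f.min(0).round(3),f.max(0).round(3))
    base=P[(P[:,2]>.006)&(P[:,2]<.03)&(P[:,1]<-.35)&(P[:,1]>-.65)&(abs(P[:,0]-.5)<.15)]
    h=cv2.minAreaRect(base[:,:2].astype(np.float32)*1000);print(' base',h,len(base))
    # bright box coords for local look
    for lo in np.arange(-.57,-.38,.01):
        s=q[(q[:,1]>=lo)&(q[:,1]<lo+.01)&(q[:,2]<.31)]
        if len(s): print('  y',lo.round(3),len(s),s.min(0).round(3)[[0,2]],s.max(0).round(3)[[0,2]])
A,B=(cv2.resize(load(n)['image'][y:y+60,x:x+80],(400,300),interpolation=cv2.INTER_CUBIC) for n,x,y in(('scene',90,120),('side',290,90)))
cv2.imwrite('pics/lens.png',np.hstack([A,B])[...,::-1])
E
```

```text
scene branch 101 zmax 0.1448254006028149
 top pts 62 [ 0.0201 -0.0314  0.1386] az -57.39021282259274 rmax 0.06081181258177054
 column [ 0.4812 -0.5425  0.3394] [ 0.465 -0.56   0.31 ] [ 0.492 -0.53   0.36 ] 130
 bright 212
 front part 290 [ 0.449 -0.439  0.19 ] [ 0.522 -0.396  0.262]
 base ((500.1773986816406, -499.73126220703125), (299.4729919433594, 296.2177734375), 0.20241956412792206) 1599
  y -0.56 45 [0.423 0.191] [0.498 0.307]
  y -0.55 103 [0.416 0.19 ] [0.502 0.309]
  y -0.54 124 [0.415 0.193] [0.501 0.309]
  y -0.53 46 [0.426 0.208] [0.501 0.249]
  y -0.52 47 [0.458 0.204] [0.505 0.247]
  y -0.51 47 [0.457 0.203] [0.505 0.251]
  y -0.5 48 [0.458 0.206] [0.506 0.251]
  y -0.49 49 [0.458 0.204] [0.506 0.25 ]
  y -0.48 52 [0.458 0.205] [0.506 0.251]
  y -0.47 50 [0.459 0.205] [0.507 0.25 ]
  y -0.46 57 [0.459 0.205] [0.51  0.248]
  y -0.45 57 [0.459 0.207] [0.51  0.249]
  y -0.44 26 [0.478 0.215] [0.503 0.245]
  y -0.43 15 [0.48  0.214] [0.51  0.248]
  y -0.42 46 [0.474 0.203] [0.522 0.261]
  y -0.41 150 [0.449 0.19 ] [0.522 0.262]
  y -0.4 53 [0.453 0.199] [0.515 0.256]
side b
[... 293 characters left out ...]
046875, -500.54193115234375), (298.7693786621094, 298.516845703125), 89.5955810546875) 1172
  y -0.56 6 [0.419 0.225] [0.495 0.246]
  y -0.55 72 [0.419 0.192] [0.499 0.307]
  y -0.54 98 [0.42  0.218] [0.493 0.31 ]
  y -0.53 21 [0.457 0.214] [0.5  0.29]
  y -0.52 15 [0.456 0.212] [0.499 0.247]
  y -0.51 15 [0.457 0.214] [0.493 0.249]
  y -0.5 20 [0.458 0.21 ] [0.503 0.25 ]
  y -0.49 16 [0.459 0.209] [0.491 0.25 ]
  y -0.48 23 [0.46 0.21] [0.503 0.251]
  y -0.47 24 [0.459 0.21 ] [0.502 0.251]
  y -0.46 26 [0.461 0.211] [0.504 0.25 ]
  y -0.45 19 [0.462 0.225] [0.504 0.25 ]
  y -0.42 14 [0.453 0.218] [0.506 0.263]
  y -0.41 207 [0.453 0.191] [0.523 0.261]
  y -0.4 72 [0.453 0.196] [0.506 0.258]
```

View pics/lens.png

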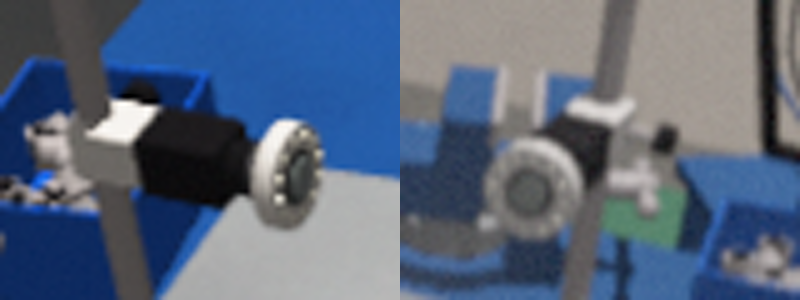

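The crop shows the ring light and glass face at about scene (147,155) and side (314,128) in full-image pixels. I'll fit the ring's plane and the circle centre, take the tee's axis more exactly, and plan the motions.

```bash
python3 - <<'E'
from h import *
for n in('scene','side'):
    c=load(n);P=pts(c).reshape(-1,3)
    m=(P[:,2]>.185)&(P[:,2]<.27)&(P[:,1]>-.43)&(P[:,1]<-.385)&(abs(P[:,0]-.487)<.045)
    q=P[m]
    for _ in range(6):
        ce=q.mean(0);nv=np.linalg.svd(q-ce)[2][2];nv*=np.sign(nv[1]);d=(P[m]-ce)@nv;q=P[m][abs(d)<.004]
    mm=[(np.percentile(q[:,i],1)+np.percentile(q[:,i],99))/2 for i in range(3)]
    print(n,'face n',nv.round(3),'az',np.degrees(np.arctan2(nv[1],nv[0])).round(1),'mean',ce.round(4),'mid',np.round(mm,4),len(q),m.sum(),'maxd',np.percentile(d,98))
    # housing side faces: line fit at x extremes
    h=P[(P[:,2]>.21)&(P[:,2]<.245)&(P[:,1]<-.455)&(P[:,1]>-.52)&(abs(P[:,0]-.48)<.03)]
    for s,sel in(('hi',h[:,0]>.495),('lo',h[:,0]<.47)):
        if sel.sum()>15: print(' ',s,sel.sum(),np.polyfit(h[sel,1]+.48,h[sel,0],1))
    # column: circle fit r=12 for z>.27
    k=P[(P[:,2]>.27)&(P[:,2]<.35)&(abs(P[:,1]+.545)<.03)&(abs(P[:,0]-.48)<.03)]
    from scipy.optimize import least_squares as L
    r=L(lambda p:np.hypot(*(k[:,:2]-p).T)-.012,[.479,-.545],loss='soft_l1',f_scale=.002);print(' col',r.x.round(4),len(k))
    for nm,t in(('tee',[.651,.144]),('cross',[.492,.188]),('coup',[.534,.029])):
        k=P[(P[:,2]>.15)&(P[:,2]<.176)&(np.hypot(*(P[:,:2]-t).T)<.025)]
        r=L(lambda p:np.hypot(*(k[:,:2]-p).T)-.015,t,loss='soft_l1',f_scale=.002);print(' ',nm,r.x.round(4),len(k))
    t=np.array([.651,.144]);k=P[(P[:,2]>.1)&(P[:,2]<.15)&(np.hypot(*(P[:,:2]-t).T)<.065)&(np.hypot(*(P[:,:2]-t).T)>.024)]
    def f(p):
        d=k-[*t,p[1]];u=np.array([np.cos(p[0]),np.sin(p[0]),0]);return np.linalg.norm(d-np.outer(d@u,u),axis=1)-.011
    r=L(f,[-1.,.128],loss='soft_l1',f_scale=.002);print(' branch az,z',np.degrees(r.x[0]),r.x[1],len(k),np.median(abs(f(r.x))))
    z=P[:,2];b=P[(z>.012)&(z<.05)&(P[:,0]>.2)&(P[:,0]<.7)&(P[:,1]<-.04)&(P[:,1]>-.34)]
    print(' brush',b.min(0).round(3),b.max(0).round(3))
E
```

```text
scene face n [0.079 0.997 0.023] az 85.4 mean [ 0.4908 -0.4029  0.2294] mid [ 0.4868 -0.4034  0.2254] 166 267 maxd 0.00595450038909897
  hi 143 [0.07054773 0.50163684]
 col [ 0.4747 -0.5467] 168
  tee [0.6488 0.1436] 90
  cross [0.4905 0.1881] 78
  coup [0.531 0.028] 75
 branch az,z -65.59182666083044 0.13004853523641743 106 0.0022355519989117846
 brush [ 0.283 -0.34   0.012] [ 0.568 -0.104  0.043]
side face n [0.071 0.997 0.009] az 85.9 mean [ 0.4882 -0.402   0.2268] mid [ 0.4873 -0.4024  0.227 ] 223 293 maxd 0.006388498392138975
  lo 47 [0.04091969 0.46039187]
 col [ 0.4789 -0.5475] 131
  tee [0.6514 0.1431] 89
  cross [0.4933 0.1878] 115
  coup [0.5343 0.0274] 79
 branch az,z -93.63249908756538 0.11260479447100606 25 0.015185297799581075
 brush [ 0.295 -0.339  0.012] [ 0.43  -0.118  0.043]
```

Measured:
- **Tee axis:** (0.650, 0.1435), branch azimuth about -64°, top at 0.18 m.
- **Lens:** about (0.4875, -0.397, 0.2265), outward normal azimuth about 86°. This agrees with the column 150 mm behind it.

I'll move above the tee at safe height and check with the wrist camera.

>>> jog_arm([
  [0,0,0,40,8,-5,1],
  [0,0,0,80,15,-10,1],
  [0,0,0,120,21,-10,1],
  [0,0,0,143,26,-10,1],
  [0,0,0,143,26,-10,1],
  [0,0,0,143,26,-10,1],
  [0,0,0,143,26,-10,1],
], squeeze=40)

```text
time: 0.8
ee_pos: [0.6511, 0.1413, 0.2324]
eef_rot: [0.708, 0.706, -0.0, 0.0]
ft_force: [-0.4, 0.6, -0.9]
width: 0.0872
grip_force: 0.0
```

```bash
cat >> h.py <<'E'
from scipy.spatial.transform import Rotation as R
def wgrab():
    c=grab('wrist');s=c['state'];T=np.eye(4);T[:3,:3]=R.from_quat(s['eef_rot']).as_matrix();T[:3,3]=s['ee_pos']
    c['world_from_camera']=T@np.array(c['mount']);pickle.dump(c,open('wrist.pkl','wb'));return c
E
python3 - <<'E'
from h import *
c=wgrab();s=c['state'];print(s['ee_pos'],s['eef_rot'])
cv2.imwrite('pics/wrist1.png',c['image'][...,::-1])
P=pts(c).reshape(-1,3);ok=c['z_map'].reshape(-1)>0
z=P[:,2];t=np.array([.65,.1435]);r=np.hypot(*(P[:,:2]-t).T)
m=ok&(z>.172)&(z<.19)&(r<.03);k=P[m];print('top',len(k),k.mean(0) if len(k) else 0,cv2.minEnclosingCircle(k[:,:2].astype(np.float32)) if len(k) else 0)
b=P[ok&(z>.13)&(z<.147)&(r>.022)&(r<.065)];print('br',len(b),(b[:,:2]-t).mean(0) if len(b) else 0, np.percentile(b[:,2],[5,50,95]))
h=cv2.minAreaRect((b[:,:2]*1000).astype(np.float32));print(h)
E
```

```text
[0.65110125 0.14133458 0.23237324] [ 7.07743981e-01  7.06468849e-01 -3.99986904e-04  2.50307510e-04]
top 706 [0.65120109 0.1470486  0.17758442] ((0.6510776281356812, 0.14664654433727264), 0.014956417493522167)
br 657 [ 0.02312744 -0.03114373] [0.13149855 0.13598154 0.13787996]
((670.4992065429688, 113.66845703125), (20.457984924316406, 33.93909454345703), 30.432918548583984)
```

View pics/wrist1.png

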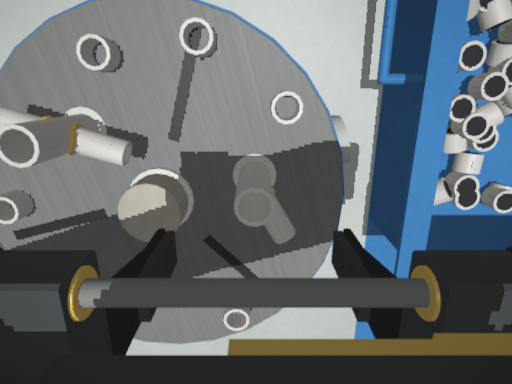

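The wrist view shows the tee head at (255,205), between the fingers, with a single branch toward (285,230). Its azimuth is about -60° and the centre is about (0.651, 0.145). Next: descend, close and lift.

>>> jog_arm([
  [0,0,0,4,0,20,1],
  [0,0,0,4,0,45,1],
  [0,0,0,4,0,70,1],
  [0,0,0,4,0,87,1],
  [0,0,0,4,0,87,1],
  [0,0,0,4,0,87,1],
  [0,0,0,4,0,87,-1],
  [0,0,0,4,0,87,-1],
  [0,0,0,4,0,87,-1],
  [0,0,0,4,0,87,-1],
  [0,0,0,4,0,87,-1],
  [0,0,0,4,0,87,-1],
], squeeze=40)

```text
time: 2.05
ee_pos: [0.651, 0.1471, 0.1456]
eef_rot: [0.707, 0.707, 0.0, 0.0]
ft_force: [0.3, 0.5, -1.2]
width: 0.047
grip_force: 0.0
```

>>> jog_arm([
  [0,0,0,0,0,0,-1],
  [0,0,0,0,0,0,-1],
  [0,0,0,0,0,0,-1],
  [0,0,0,0,0,0,-1],
  [0,0,0,0,0,0,-1],
  [0,0,0,0,0,0,-1],
  [0,0,0,0,0,0,-1],
  [0,0,0,0,0,0,-1],
], squeeze=40)

```text
time: 2.85
ee_pos: [0.651, 0.147, 0.1456]
eef_rot: [0.707, 0.707, 0.0, 0.0]
ft_force: [0.9, -0.1, -0.6]
width: 0.0293
grip_force: 40.0
```

Gripped: the opening is 29 mm at 40 N. Now lift straight up.

>>> jog_arm([
  [0,0,0,0,0,-12,-1],
  [0,0,0,0,0,-30,-1],
  [0,0,0,0,0,-55,-1],
  [0,0,0,0,0,-80,-1],
  [0,0,0,0,0,-105,-1],
  [0,0,0,0,0,-120,-1],
  [0,0,0,0,0,-120,-1],
  [0,0,0,0,0,-120,-1],
  [0,0,0,0,0,-120,-1],
  [0,0,0,0,0,-120,-1],
], squeeze=40)

```text
time: 3.85
ee_pos: [0.6505, 0.1469, 0.2641]
eef_rot: [0.707, 0.707, -0.001, -0.001]
ft_force: [0.1, 0.4, -2.2]
width: 0.0294
grip_force: 40.0
```

```bash
cat >> h.py <<'E'
from scipy.optimize import least_squares as L
def tee(c,t,zt,az0):
    """t: rough axis xy, zt: rough branch height, from depth cloud"""
    P=pts(c).reshape(-1,3);P=P[c['z_map'].reshape(-1)>0];r=np.hypot(*(P[:,:2]-t).T)
    u0=np.array([np.cos(az0),np.sin(az0)]);along=(P[:,:2]-t)@u0
    k=P[(r<.03)&(abs(along)<.022)&(P[:,2]>zt-.04)&(P[:,2]<zt+.02)]
    # tilted cylinder fit: centre at zt, slopes
    f=lambda p:np.hypot(*(k[:,:2]-p[:2]-np.outer(k[:,2]-zt,p[2:])).T)-.015
    a=L(f,[*t,0,0],loss='soft_l1',f_scale=.002).x
    b=P[(along>.022)&(along<.065)&(abs(P[:,2]-zt)<.025)&(abs((P[:,:2]-t)@[-u0[1],u0[0]])<.03)]
    def g(p):
        d=b-[*a[:2],p[1]];u=np.array([np.cos(p[0]),np.sin(p[0]),p[2]]);u/=np.linalg.norm(u)
        return np.linalg.norm(d-np.outer(d@u,u),axis=1)-.011
    q=L(g,[az0,zt,0],loss='soft_l1',f_scale=.002).x
    u=np.array([np.cos(q[0]),np.sin(q[0])]);e=np.percentile((b[:,:2]-a[:2])@u,97) if len(b) else 0
    return dict(axis=a.round(4),n=(len(k),len(b)),az=np.degrees(q[0]).round(1),zb=q[1].round(4),pitch=q[2].round(3),end=round(float(e),4))
E
python3 - <<'E'
from h import *
for n in('scene','side'): print(n,tee(grab(n),np.array([.651,.146]),.248,-1.05))
E
```

```text
scene {'axis': array([ 0.6488,  0.1425,  0.0779, -0.0527]), 'n': (145, 102), 'az': np.float64(-59.7), 'zb': np.float64(0.2461), 'pitch': np.float64(0.071), 'end': 0.053}
side {'axis': array([ 0.6514,  0.1429, -0.0123,  0.0073]), 'n': (180, 0), 'az': np.float64(-60.2), 'zb': np.float64(0.248), 'pitch': np.float64(0.0), 'end': 0.0}
```

Lifted, upright and firm. Now carry it across at this height, turning +0.59 about the tool z, and lower at the end.

>>> jog_arm([
  [0,0,0.03,-18,-7,0,-1],
  [0,0,0.1,-55,-20,0,-1],
  [0,0,0.17,-95,-36,0,-1],
  [0,0,0.25,-135,-53,0,-1],
  [0,0,0.33,-175,-70,0,-1],
  [0,0,0.4,-215,-86,0,-1],
  [0,0,0.46,-255,-102,0,-1],
  [0,0,0.52,-292,-118,0,-1],
  [0,0,0.56,-322,-130,0,-1],
  [0,0,0.58,-345,-140,5,-1],
  [0,0,0.59,-360,-146,12,-1],
  [0,0,0.59,-367,-149,19,-1],
], squeeze=40)

```text
time: 5.15
ee_pos: [0.5015, -0.2209, 0.2456]
eef_rot: [0.882, 0.471, -0.0, -0.0]
ft_force: [0.2, 0.3, -1.9]
width: 0.0291
grip_force: 40.0
```

>>> jog_arm([
  [0,0,0,0,0,0,-1],
  [0,0,0,0,0,0,-1],
  [0,0,0,0,0,0,-1],
  [0,0,0,0,0,0,-1],
], squeeze=40)

```text
time: 5.55
ee_pos: [0.5026, -0.219, 0.2468]
eef_rot: [0.882, 0.472, 0.0, 0.0]
ft_force: [0.2, 0.9, -2.3]
width: 0.0293
grip_force: 40.0
```

```bash
python3 - <<'E'
from h import *
ims=[]
for n,x,y in(('scene',80,90),('side',280,80)):
    c=grab(n);print(n,tee(c,np.array([.5,-.222]),.2265,np.radians(-94)));ims.append(cv2.resize(c['image'][y:y+120,x:x+160],(400,300),interpolation=cv2.INTER_CUBIC))
cv2.imwrite('pics/fin.png',np.hstack(ims)[...,::-1])
s=status.read_state();print(s['ee_pos'],s['eef_rot'])
E
```

```text
scene {'axis': array([ 0.4992, -0.2236,  0.0389, -0.0473]), 'n': (132, 62), 'az': np.float64(-94.3), 'zb': np.float64(0.2339), 'pitch': np.float64(-0.04), 'end': 0.0523}
side {'axis': array([ 0.5025, -0.2228, -0.02  ,  0.0068]), 'n': (118, 13), 'az': np.float64(-92.7), 'zb': np.float64(0.2386), 'pitch': np.float64(-0.123), 'end': 0.0552}
[ 0.50238907 -0.21944666  0.24676295] [8.81900127e-01 4.71436220e-01 2.13023118e-04 1.03158944e-04]
```

View pics/fin.png

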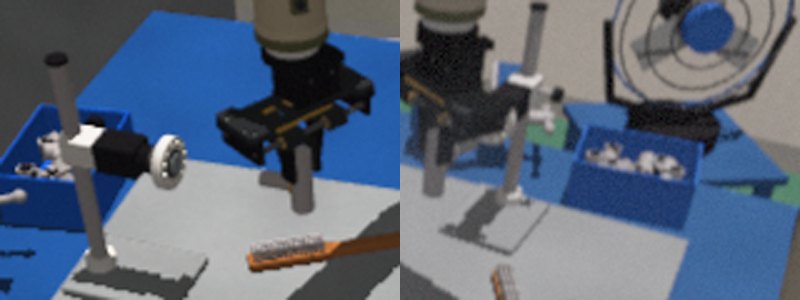

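The final view shows the tee upright at crop (303,180), its branch pointing at the lens (175,160). Its axis is about (0.501, -0.223) and its azimuth about -94°. It sits about 3 mm high, so I'll lower it slightly and let it settle.

>>> jog_arm([
  [0,0,0,0,0,3,-1],
  [0,0,0,0,0,3,-1],
  [0,0,0,0,0,3,-1],
  [0,0,0,0,0,3,-1],
  [0,0,0,0,0,3,-1],
  [0,0,0,0,0,3,-1],
  [0,0,0,0,0,3,-1],
  [0,0,0,0,0,3,-1],
  [0,0,0,0,0,3,-1],
  [0,0,0,0,0,3,-1],
], squeeze=40)

```text
time: 6.65
ee_pos: [0.502, -0.22, 0.2436]
eef_rot: [0.882, 0.471, 0.0, 0.0]
ft_force: [0.1, -0.1, -1.3]
width: 0.0293
grip_force: 40.0
```

```bash
python3 - <<'E'
from h import *
for n in('scene','side'): print(n,tee(grab(n),np.array([.5,-.222]),.2265,np.radians(-94)))
c=load('scene');P=pts(c).reshape(-1,3);k=P[(np.hypot(*(P[:,:2]-[.5,-.223]).T)<.022)&(P[:,2]>.12)];print('bottom',np.sort(k[:,2])[[0,3,10]])
b=P[(abs(P[:,0]-.497)<.02)&(P[:,1]>-.279)&(P[:,1]<-.25)&(P[:,2]>.15)&(P[:,2]<.28)];print('branch z',np.percentile(b[:,2],[0,5,95,100]),len(b))
s=status.read_state();print(s['ee_pos'],np.abs(s['joint_vel']).max(),s['grip_force'])
E
```

```text
scene {'axis': array([ 0.4984, -0.2242,  0.0763, -0.0404]), 'n': (136, 63), 'az': np.float64(-94.9), 'zb': np.float64(0.2304), 'pitch': np.float64(-0.039), 'end': 0.0516}
side {'axis': array([ 0.502 , -0.2239, -0.0149,  0.029 ]), 'n': (124, 13), 'az': np.float64(-92.6), 'zb': np.float64(0.2303), 'pitch': np.float64(0.019), 'end': 0.0521}
bottom [0.18957489 0.19188961 0.19538635]
branch z [0.21877688 0.22324498 0.24080315 0.24174697] 57
[ 0.50201299 -0.21996713  0.24355864] 0.001932060730941939 39.97822740173433
```

```bash
python3 -c "
from bench import order;print(order.close_job())"
```

```text
the job is handed in; nothing more can be done
None
```

I handed the job in with the tee held still at 40 N in front of the inspection camera: tube upright, branch pointing into the lens, and its open end about 12 cm from the glass. My last measurements put it inside the stated limits. The hand-in gave no verdict.

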